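# Sort the finds of the day

## Task

Sort the four loose finds on the bench by kind: put the pale tooth in the green tray, the dark stone in the yellow tray, and stand the two corked glass vials upright in the blue vial stand, one in each bay. Set things down rather than dropping them, never let a vial tip over, and leave the black canister, the glue bottle and the block of label cards where they are.

Things in the scene. Friction and masses are not known exactly. Their poses are not given: they have to be found in the camera images.
- tooth: pale cream three-lobed molar tooth lying on the worktop, loose: about 35 mm (its x) by 53 mm (its y, along the row of lobes) by 34 mm high, 0.12 kg. Grip it across its x. Origin: centre of its underside; z up.
- stone: dark brown lump of stone lying on the worktop, loose: about 50 mm (its x) by 62 mm (its y) by 39 mm high, 0.35 kg. Grip it across its x. Origin: centre of its underside; z up.
- vial_small: the smaller clear glass vial with a tan cork, standing, loose, 0.03 kg: round body 22 mm in diameter and 52 mm high, cork 15 mm in diameter up to 58 mm. Origin: centre of its underside; z up along its axis. Either bay will do.
- vial_large: the larger clear glass vial with a tan cork, standing, loose, 0.05 kg: round body 28 mm in diameter and 70 mm high, cork 20 mm in diameter up to 78 mm. Origin: centre of its underside; z up along its axis. Either bay will do.
- green_tray: green sorting tray, open on top, does not move: 140 mm (its x) by 160 mm (its y) outside, walls 3 mm thick, rim 28 mm above the worktop, flat inner floor 4 mm above the worktop (inside 134 x 154 mm). Small white card on the outside of its -x wall. Origin: centre of its underside, on the worktop; z up. For the tooth.
- yellow_tray: yellow sorting tray, open on top, does not move: 140 mm (its x) by 160 mm (its y) outside, walls 3 mm thick, rim 28 mm above the worktop, flat inner floor 4 mm above the worktop (inside 134 x 154 mm). Small white card on the outside of its -x wall. Origin: centre of its underside, on the worktop; z up. For the stone.
- vial_stand: blue vial stand, does not move: 62 mm (its x) by 134 mm (its y) by 20 mm high; two open bays with dark floors, each 52 mm (x) by 56 mm (y), centred at x = 0, y = -33 and +33 mm; bay floors 4 mm above the worktop, walls and 10 mm divider up to 20 mm. Origin: centre of its underside; z up. Fingers closing along its x keep clear of the other bay.
- canister: bystander: upright black film canister with a cream lid, 34 mm in diameter, 52 mm high, loose. Origin: centre of its underside. Not to be moved.
- glue: bystander: upright white glue bottle with a blue band and a pointed nozzle, 39 mm in diameter, 107 mm high, loose. Origin: centre of its underside. Not to be moved.
- labels: bystander: cream block of blank label cards, 53 x 78 x 19 mm, loose, lying flat. Origin: centre of its underside. Not to be moved.

How it is judged:
By the outcome, as a careful person would: the job done as asked, in the order asked, and still so for the second after the job is handed in, with the robot touching nothing.
It also fails if it takes over 106 s, if anything falls off the work surface, if the arm or the gripper's body presses on something with over 40 N, if the wrist force passes 120 N, or if a joint passes its speed limit or range.

## Robot

A 7-joint arm with a two-finger parallel gripper is mounted at the origin on a cart in front of the work surface, level with it; the furniture and walls round the work are solid. World frame = base frame: x ahead of the robot, y to its left, z up, the work surface at z = 0. Lengths are in m, angles in rad, forces in N, time in s.
With the tool pointing down it reaches from about 0.4 to 0.925 m from the base axis. Payload 4.1 kg.
Tool frame: the origin (TCP) lies at the very end of the fingers, on their centre line; the grasp point (between the pads) lies 19 mm behind it; z points along the fingers, y is the line along which they close (so a half turn about z gives the same grasp; the last joint's range is limited). The gripper opens to 85 mm and grips with 20 to 120 N. Pads are 22 mm wide; open, the fingers measure 114 mm over their backs; the gripper's body (76 mm by 85 mm) begins 54 mm behind the grasp point. The pads swing forward as they close: fully open they stand 13 mm farther back than shut.
Start: joints at [-1.445, 0.398, 0.045, 1.537, -0.019, 1.207, -0.051], TCP at [0.145, 0.634, 0.231] pointing down, gripper open.
Joint ranges: [-2.82, 2.82], [-0.49, 2.23], [-1.37, 1.46], [0, 2.46], [-1.36, 4.5], [0.23, 2], [-2.94, 2.94]. Speed limits (rad/s): [2.57, 2.57, 3.14, 3.14, 3.14, 3.14, 3.14].

## Interface

Orientations are given as a unit quaternion [x, y, z, w].
In Python, from bench import bot gives the robot as it stands.
- The arm moves only by the shell command python3 -m creep 'ROWS' [OPENING] [FORCE]. ROWS is a JSON object of lists of equal length, an entry for each row: "translation": the shift along the tool's x, y, z in mm, a list of three; "rot": the turn, a rotation vector about the tool's x, y, z in rad, a list of three. A call has 1 to 20 rows; each row shifts and turns the commanded pose from where the row before left it, along the tool's axes as they then stand; what a row does not reach is not made up. A row lasts 1/8 s, in which the tool goes at most 62.5 mm and 10.7 degrees, less where a joint would pass 70% of its speed; a pose out of reach is approached as far as the arm can. A call with a gripper value outside its range is refused whole. OPENING is the opening, from 0 (shut) to 1 (fully open), set as the call begins (- or left out, the last holds). The fingers move at their own pace and stop on an object; FORCE is the grip in N (left out, the last holds). Time passes only in rows, so rows that do not move let the fingers close. It gives the time, the measured TCP pose, the force, the opening and the grip force at its end, in the units of the state.
- bot.read_state(): the state, without advancing time (a new reading comes with each control period).
- bot.get_image(name): name is "side" or "top" or "wrist"; returns the picture (420x560x3 uint8, blue, green, red); there is no depth.
- bot.camera_model(name): a dict with "intrinsics" (3x3 intrinsics, pixels), "rvec" (rotation vector, rad) and "tvec" (3), from world to camera coordinates, as OpenCV has them. Camera axes: x right, y down, z forward; pixel columns grow to the right and rows downward; lengths in m; the calibration is good to about 2 mm. A picture is of the moment at which its call begins: read the wrist's pose just before it. camera_model takes no time and is no camera call; for the wrist camera it gives the pose at the moment of the call.
- bot.close_job(): hands the job in; it is judged then, once.
Trained networks look in the newest picture that a camera, given by its name, has taken for a name from the list of things; names that differ only in an ending like _2 or _b are one class to them, and where a whole thing is asked for, a point or a joint stands for the part that bears it (a point fixed in the world has none). Each returns a list of dicts, best first, with "p" (0 to 1); they miss things now and then, are a little off and sometimes report something else, mostly with a low value. They report only what shows in the picture. A call takes as long as a camera call.
- bot.search_frame(label, camera): "bbox" ([left, top, width, height] in pixels, round what is visible of it).
- bot.pinpoint(label, camera): "location" ([column, row] in pixels: a listed point, or the origin of a listed thing).
The state is a dict: "clock": time; "q": joint angles; "qvel": joint speeds; "tau": joint torques, N m; "ee_pos": TCP position; "eef_rot": TCP orientation; "wrist_force": force on the tool from outside, world axes, zero at the start; "moment": the same for the moment, N m; "width": finger opening in m; "grasp_force": force on a finger pad.
Only numpy, scipy, OpenCV 4.12 (cv2) and the standard library are available. Lean on these libraries where they do the work, as an engineer would, in place of code of your own. Each camera call takes 0.05 s, during which the arm holds its last target. There are 200 camera calls.

## Working session

There is one attempt and no reset: what is moved stays moved. The work goes in short steps, Python scripts to look and compute and a shell command to move; the robot and the scene stay as the last step left them, time stands still between calls to the robot, and variables do not carry over. Pictures are saved under pics/ and viewed, at most 14 in all, crops included, and the job is handed in when it is done.

```bash
mkdir -p pics; ls; cat > h.py <<'E'
import numpy as np, cv2
from bench import bot
from scipy.spatial.transform import Rotation as R
def cam(n):
    m=bot.camera_model(n); K=np.array(m["intrinsics"],float).reshape(3,3)
    return K,np.array(m["rvec"],float).ravel(),np.array(m["tvec"],float).ravel()
def ray(n,uv,z=0.,m=None):
    K,r,t=m or cam(n); Rm=cv2.Rodrigues(r)[0]
    c=-Rm.T@t; d=Rm.T@np.linalg.inv(K)@np.array([uv[0],uv[1],1.])
    return c+d*(z-c[2])/d[2]
def proj(n,p,m=None):
    K,r,t=m or cam(n)
    return cv2.projectPoints(np.array(p,float).reshape(-1,1,3),r,t,K,None)[0].reshape(-1,2)
E
python3 - <<'E'
from h import *
s=bot.read_state(); print(s["clock"],s["ee_pos"],s["eef_rot"],s["width"])
a=[]
for n in ["top","side"]:
    cv2.imwrite(f"pics/{n}0.png",bot.get_image(n)); K,r,t=cam(n); print(n,-cv2.Rodrigues(r)[0].T@t)
for l in "tooth stone vial_small vial_large green_tray yellow_tray vial_stand canister glue labels".split():
  for n in ["top","side"]:
    P=bot.pinpoint(l,n)[:2]
    print(l,n,[(np.round(d["location"]).tolist(),round(d["p"],2),np.round(ray(n,d["location"],0)[:2],3).tolist()) for d in P])
E
```

```text
pics
0.0 [0.14471916 0.63301882 0.23025969] [ 1.12077977e-01  9.93698930e-01 -9.80784812e-04 -4.18704111e-05] 0.08550559470237747
top [ 0.41738988 -0.04303025  1.37602573]
side [-0.00256305 -1.02113483  0.68371362]
tooth top [([185.0, 256.0], 0.47, [0.369, 0.249])]
tooth side [([204.0, 189.0], 0.66, [0.371, 0.235])]
stone top [([301.0, 225.0], 0.57, [0.459, -0.099])]
stone side [([270.0, 228.0], 0.8, [0.458, -0.09]), ([306.0, 204.0], 0.3, [0.624, -0.021])]
vial_small top [([346.0, 248.0], 0.62, [0.39, -0.232])]
vial_small side [([272.0, 261.0], 0.67, [0.392, -0.234])]
vial_large top [([246.0, 235.0], 0.49, [0.43, 0.066])]
vial_large side [([238.0, 206.0], 0.71, [0.429, 0.074])]
green_tray top [([179.0, 170.0], 0.81, [0.629, 0.27]), ([244.0, 237.0], 0.66, [0.425, 0.073])]
green_tray side [([265.0, 170.0], 0.83, [0.62, 0.265]), ([239.0, 204.0], 0.39, [0.435, 0.081])]
yellow_tray top [([355.0, 176.0], 0.96, [0.608, -0.263])]
yellow_tray side [([344.0, 242.0], 0.61, [0.605, -0.254])]
vial_stand top [([273.0, 170.0], 0.93, [0.627, -0.016])]
vial_stand side [([302.0, 201.0], 0.85, [0.621, -0.004])]
canister top [([140.0, 225.0], 0.46, [0.464, 0.387])]
canister side [([214.0, 169.0], 0.47, [0.458, 0.37])]
glue top [([399.0, 235.0], 0.53, [0.429, -0.392]), ([353.0, 175.0], 0.3, [0.609, -0.258])]
glue side [([358.0, 297.0], 0.67, [0.506, -0.451]), ([313.0, 292.0], 0.65, [0.421, -0.386])]
labels top [([418.0, 209.0], 0.92, [0.506, -0.45])]
labels side [([358.0, 298.0], 0.67, [0.503, -0.454])]
```

```bash
python3 - <<'E'
import cv2
t=cv2.imread("pics/top0.png")[120:300,110:450]; cv2.imwrite("pics/top0c.png",cv2.resize(t,None,fx=2.35,fy=2.35,interpolation=cv2.INTER_CUBIC))
E
```

```text
(no output)
```

View pics/top0c.png

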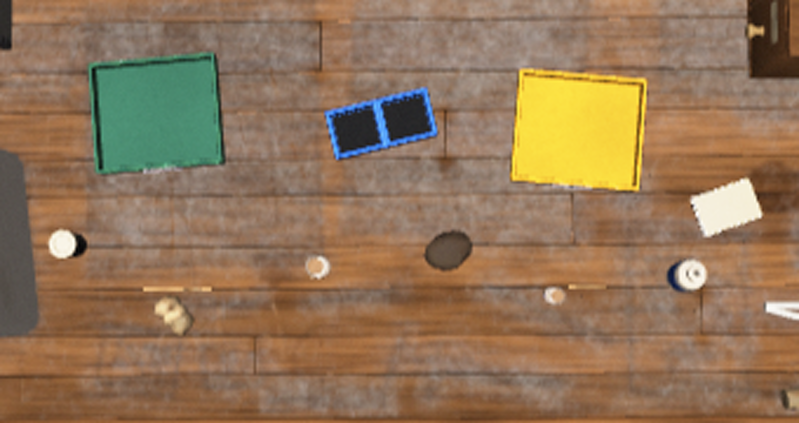

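View pics/side0.png

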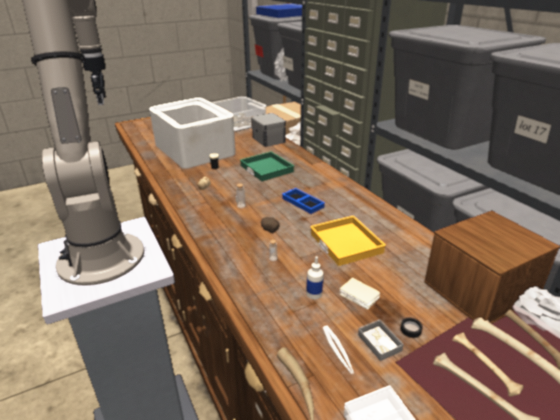

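View pics/top0.png

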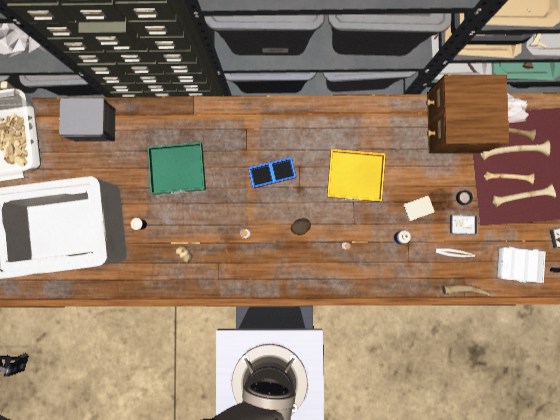

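```bash
cat >> h.py <<'E'
def to(p,ang,z=None):
    """target TCP p (m), closing-line angle ang (deg, world, mod 180); prints shift in mm in current tool axes and turn"""
    s=bot.read_state(); Rc=R.from_quat(s["eef_rot"]); p=np.array(p)
    t=Rc.inv().apply(p-s["ee_pos"])*1000
    out=[]
    for k in (0,180):
        a=np.radians(ang+k); y=np.array([np.cos(a),np.sin(a),0]); z_=np.array([0,0,-1.]); x=np.cross(y,z_)
        Rt=R.from_matrix(np.c_[x,y,z_]); rv=(Rc.inv()*Rt).as_rotvec(); out.append(rv)
    rv=min(out,key=np.linalg.norm)
    print("shift mm",t.round(1),"rot",rv.round(3),"q7",round(s["q"][6],2),"clock",round(s["clock"],2), "rot alt",max(out,key=np.linalg.norm).round(3))
E
python3 - <<'E'
from h import *
im=cv2.imread("pics/top0.png"); hsv=cv2.cvtColor(im,cv2.COLOR_BGR2HSV)
m=cam("top")
for n,lo,hi,box,z in [("green",(60,60,40),(95,255,255),(130,130,220,210),.028),("yellow",(20,150,120),(35,255,255),(310,130,400,215),.028),("blue",(100,120,80),(125,255,255),(235,150,310,195),.02),("stone",(0,0,0),(180,115,95),(285,212,318,242),.02)]:
    k=cv2.inRange(hsv,lo,hi); M=np.zeros_like(k); x0,y0,x1,y1=box; M[y0:y1,x0:x1]=k[y0:y1,x0:x1]
    pts=cv2.findNonZero(M).reshape(-1,2); w=np.array([ray("top",p,z,m)[:2] for p in pts],np.float32)
    print(n,len(pts),[np.round(v,3) for v in cv2.minAreaRect(w)])
to([.34,.245,.25],-43)
E
```

```text
green 2536 [array([0.633, 0.273]), array([0.142, 0.163]), np.float64(4.638)]
yellow 2536 [array([ 0.608, -0.262]), array([0.162, 0.142]), np.float64(84.559)]
blue 408 [array([ 0.618, -0.013]), array([0.063, 0.133]), np.float64(13.686)]
stone 139 [array([ 0.457, -0.096]), array([0.042, 0.057]), np.float64(44.52)]
shift mm [-276.8 -335.4  -18.7] rot [ 0.     0.    -1.045] q7 -0.05 clock 1.1 rot alt [ 0.    -0.     2.097]
```

```bash
python3 -m creep '{"translation":[[-34,-42,-2],[-34,-42,-2],[-34,-42,-2],[-34,-42,-2],[-34,-42,-2],[-34,-42,-2],[-34,-42,-2],[-34,-42,-2],[0,0,0],[0,0,0],[0,0,0],[0,0,0],[0,0,0],[0,0,0],[0,0,0],[0,0,0]],"rot":[[0,0,0],[0,0,0],[0,0,0],[0,0,0],[0,0,0],[0,0,0],[0,0,0],[0,0,0],[0,0,-0.175],[0,0,-0.175],[0,0,-0.175],[0,0,-0.175],[0,0,-0.175],[0,0,-0.17],[0,0,0],[0,0,0]]}' 1 40
cat > w.py <<'E'
import sys; from h import *
m=cam("wrist"); im=bot.get_image("wrist"); cv2.imwrite(f"pics/{sys.argv[1]}.png",im)
s=bot.read_state(); print(s["ee_pos"].round(4) if hasattr(s["ee_pos"],"round") else s["ee_pos"]); 
for l in sys.argv[2:]:
    l,z=l.split(":"); z=float(z)
    print(l,[(np.round(d["location"]).tolist(),round(d["p"],2),ray("wrist",d["location"],z,m).round(4).tolist()) for d in bot.pinpoint(l,"wrist")[:2]])
    for d in bot.search_frame(l,"wrist")[:1]: print(" bbox",np.round(d["bbox"]).tolist(),round(d["p"],2))
E
python3 w.py w1 tooth:0
```

```text
clock: 3.1
ee_pos: [0.3351, 0.2455, 0.2474]
eef_rot: [-0.398, 0.918, 0.0, 0.0]
wrist_force: [-0.0, 0.5, 0.0]
width: 0.0851
grasp_force: 0.0
[0.3352 0.2455 0.2474]
tooth [([267.0, 203.0], 0.59, [0.3722, 0.2517, 0.0])]
 bbox [249.0, 186.0, 28.0, 44.0] 0.85
```

View pics/w1.png

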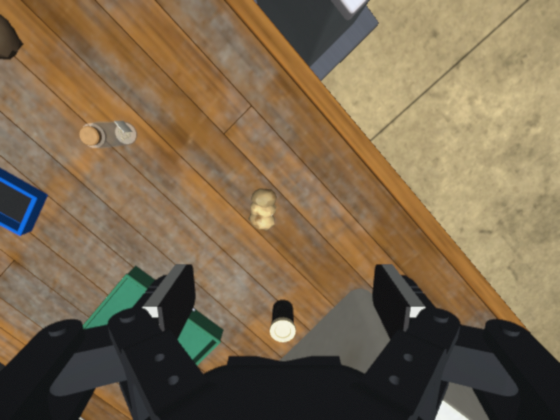

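```bash
cat > seg.py <<'E'
import sys; from h import *
# file lo hi box z
def seg(f,lo,hi,box,z,m,n="wrist"):
    hsv=cv2.cvtColor(cv2.imread(f),cv2.COLOR_BGR2HSV); k=cv2.inRange(hsv,lo,hi); M=np.zeros_like(k); x0,y0,x1,y1=box; M[y0:y1,x0:x1]=k[y0:y1,x0:x1]
    M=cv2.morphologyEx(M,cv2.MORPH_OPEN,np.ones((3,3)))
    nn,L,st,c=cv2.connectedComponentsWithStats(M); i=1+np.argmax(st[1:,4]); M[L!=i]=0
    w=np.array([ray(n,p,z,m)[:2] for p in cv2.findNonZero(M).reshape(-1,2)],np.float32)
    C=np.cov(w.T); e,v=np.linalg.eigh(C); print("px",st[i],"mean",w.mean(0).round(4),"rect",[np.round(q,4) for q in cv2.minAreaRect(w)],"long axis deg",np.degrees(np.arctan2(v[1,1],v[0,1])).round(1), "std",np.sqrt(e).round(4))
E
python3 - <<'E'
from seg import *
im=cv2.cvtColor(cv2.imread("pics/w1.png"),cv2.COLOR_BGR2HSV)
print(im[209,255:275:3].tolist(),im[209,235:248:4].tolist())
for lo in [(15,40,120),(15,40,150)]: seg("pics/w1.png",lo,(40,140,255),(240,178,288,240),.015,cam("wrist"))
to([.372,.2475,.10],-43)
E
```

```text
[[23, 88, 237], [23, 83, 236], [22, 95, 231], [19, 100, 216], [19, 99, 219], [20, 100, 205], [20, 99, 172]] [[16, 147, 132], [15, 127, 144], [15, 119, 137], [15, 108, 123]]
px [ 240  178   48   60 1859] mean [0.3769 0.2493] rect [array([0.3767, 0.247 ]), array([0.0545, 0.0821]), np.float64(1.0908)] long axis deg 77.3 std [0.0132 0.0207]
px [251 193  35  37 813] mean [0.379  0.2558] rect [array([0.3789, 0.2548]), array([0.0479, 0.0434]), np.float64(69.188)] long axis deg 48.0 std [0.0103 0.0128]
shift mm [-26.6 -25.5 147.4] rot [ 0.     0.    -0.001] q7 1.63 clock 3.25 rot alt [ 0.   -0.    3.14]
```

```bash
python3 -m creep '{"translation":[[-15,-13,30],[-14,-12,40],[0,0,37],[0,0,0],[0,0,0]],"rot":[[0,0,0],[0,0,0],[0,0,0],[0,0,0],[0,0,0]]}'
python3 w.py w2 tooth:0
```

```text
clock: 3.88
ee_pos: [0.3739, 0.2503, 0.1415]
eef_rot: [-0.399, 0.917, 0.0, 0.001]
wrist_force: [0.5, 0.1, 0.5]
width: 0.0853
grasp_force: 0.0
[0.3741 0.2506 0.1419]
tooth [([283.0, 202.0], 0.96, [0.3758, 0.2506, 0.0])]
 bbox [262.0, 180.0, 40.0, 57.0] 0.78
```

View pics/w2.png

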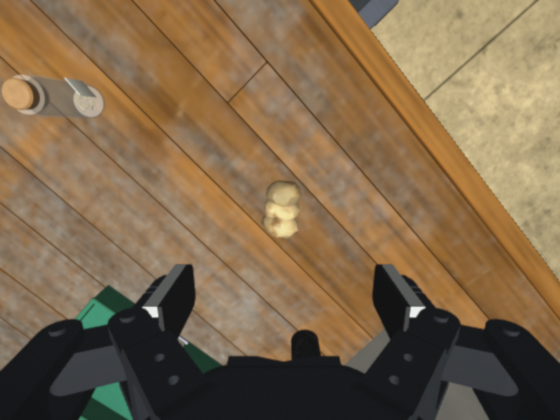

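```bash
python3 - <<'E'
from h import *
for z in (0,.017): print(ray("wrist",(282,208.5),z).round(4))
to([.3755,.2515,.003],-43)
E
```

```text
[0.3811 0.2551 0.    ]
[0.3777 0.2516 0.017 ]
shift mm [ -1.2  -0.5 138.9] rot [0.    0.003 0.   ] q7 1.78 clock 4.03 rot alt [-0.005  0.    -3.141]
```

```bash
python3 -m creep '{"translation":[[-1.5,-1.5,40],[0,0,40],[0,0,30],[0,0,18],[0,0,10],[0,0,0],[0,0,0]],"rot":[[0,0,0],[0,0,0],[0,0,0],[0,0,0],[0,0,0],[0,0,0],[0,0,0]]}'
python3 -m creep '{"translation":[[0,0,0],[0,0,0],[0,0,0],[0,0,0],[0,0,0],[0,0,0],[0,0,0],[0,0,0]],"rot":[[0,0,0],[0,0,0],[0,0,0],[0,0,0],[0,0,0],[0,0,0],[0,0,0],[0,0,0]]}' 0 40
```

```text
clock: 4.9
ee_pos: [0.3761, 0.2504, 0.0032]
eef_rot: [-0.399, 0.917, 0.0, 0.001]
wrist_force: [0.7, -0.3, 0.7]
width: 0.0854
grasp_force: 0.0
clock: 5.9
ee_pos: [0.3755, 0.2499, 0.0029]
eef_rot: [-0.399, 0.917, 0.0, 0.0]
wrist_force: [-1.5, -1.7, 5.7]
width: 0.0329
grasp_force: 36.9
```

```bash
python3 -m creep '{"translation":[[0,0,-10],[0,0,-40],[0,0,-40],[0,0,-20],[0,0,0]],"rot":[[0,0,0],[0,0,0],[0,0,0],[0,0,0],[0,0,0]]}'
python3 - <<'E'
from h import *
to([.631,.272,.113],-43)
E
```

```text
clock: 6.52
ee_pos: [0.3762, 0.2505, 0.1138]
eef_rot: [-0.399, 0.917, 0.001, 0.002]
wrist_force: [0.2, 0.5, -2.3]
width: 0.0325
grasp_force: 38.0
shift mm [-189.5 -171.7    1.6] rot [0.    0.004 0.   ] q7 1.81 clock 6.53 rot alt [-0.006  0.    -3.142]
```

```bash
python3 -m creep '{"translation":[[-30,-27,0],[-40,-36,0],[-40,-36,0],[-40,-36,0],[-39,-36,0],[0,0,0],[0,0,40],[0,0,35],[0,0,15],[0,0,8],[0,0,5],[0,0,0]],"rot":[[0,0,0],[0,0,0],[0,0,0],[0,0,0],[0,0,0],[0,0,0],[0,0,0],[0,0,0],[0,0,0],[0,0,0],[0,0,0],[0,0,0]]}'
```

```text
clock: 8.02
ee_pos: [0.6298, 0.2716, 0.0101]
eef_rot: [-0.399, 0.917, 0.0, 0.001]
wrist_force: [0.1, -0.0, -1.5]
width: 0.0323
grasp_force: 38.1
```

```bash
python3 -m creep '{"translation":[[0,0,2],[0,0,1],[0,0,0]],"rot":[[0,0,0],[0,0,0],[0,0,0]]}'
python3 -m creep '{"translation":[[0,0,0],[0,0,0],[0,0,0],[0,0,0],[0,0,0],[0,0,-10],[0,0,-40],[0,0,-60],[0,0,-60],[0,0,0]],"rot":[[0,0,0],[0,0,0],[0,0,0],[0,0,0],[0,0,0],[0,0,0],[0,0,0],[0,0,0],[0,0,0],[0,0,0]]}' 0.75
python3 - <<'E'
from h import *
for n in ["top"]: cv2.imwrite("pics/top1.png",bot.get_image(n))
print(bot.pinpoint("tooth","wrist")[:1] if bot.get_image("wrist") is not None else 0, ray("wrist",bot.pinpoint("tooth","wrist")[0]["location"],.004))
to([.445,-.085,.16],30)
E
```

```text
clock: 8.4
ee_pos: [0.6297, 0.2715, 0.007]
eef_rot: [-0.399, 0.917, 0.0, 0.0]
wrist_force: [-1.3, -0.9, 1.9]
width: 0.0324
grasp_force: 38.3
clock: 9.65
ee_pos: [0.6334, 0.2722, 0.1839]
eef_rot: [-0.399, 0.917, 0.0, 0.007]
wrist_force: [0.8, -0.5, -0.5]
width: 0.064
grasp_force: 0.0
[{'location': [290.3, 190.9], 'p': 0.56}] [0.62046982 0.27282216 0.004     ]
shift mm [ 385.4 -108.9   15.7] rot [ 3.000e-03 -1.000e-03 -1.274e+00] q7 2.1 clock 9.85 rot alt [-1.000e-03 -3.000e-03  1.868e+00]
```

```bash
python3 -m creep '{"translation":[[48,-14,2],[48,-14,2],[48,-14,2],[48,-14,2],[48,-14,2],[48,-14,2],[48,-13,2],[48,-12,2],[0,0,0],[0,0,0],[0,0,0],[0,0,0],[0,0,0],[0,0,0],[0,0,0],[0,0,0],[0,0,0],[0,0,0],[0,0,0],[0,0,0]],"rot":[[0,0,0],[0,0,0],[0,0,0],[0,0,0],[0,0,0],[0,0,0],[0,0,0],[0,0,0],[0,0,0.18],[0,0,0.18],[0,0,0.18],[0,0,0.18],[0,0,0.18],[0,0,0.18],[0,0,0.18],[0,0,0.18],[0,0,0.18],[0,0,0.18],[0,0,0.068],[0,0,0]]}' 1
python3 w.py w3 stone:0
python3 - <<'E'
from seg import *
seg("pics/w3.png",(0,0,0),(180,255,95),(150,90,420,250),.019,cam("wrist"))
E
```

```text
clock: 12.35
ee_pos: [0.4461, -0.0836, 0.1592]
eef_rot: [0.5, 0.866, -0.001, -0.001]
wrist_force: [0.3, 0.4, -0.0]
width: 0.0853
grasp_force: 0.0
[ 0.4463 -0.0837  0.1594]
stone [([288.0, 207.0], 0.62, [0.4555, -0.0923, 0.0])]
 bbox [260.0, 183.0, 49.0, 66.0] 0.83
px [269 200  42  47 422] mean [ 0.4705 -0.1051] rect [array([ 0.4698, -0.1017]), array([0.0531, 0.0281]), np.float64(72.1177)] long axis deg 75.6 std [0.0074 0.0165]
```

View pics/w3.png

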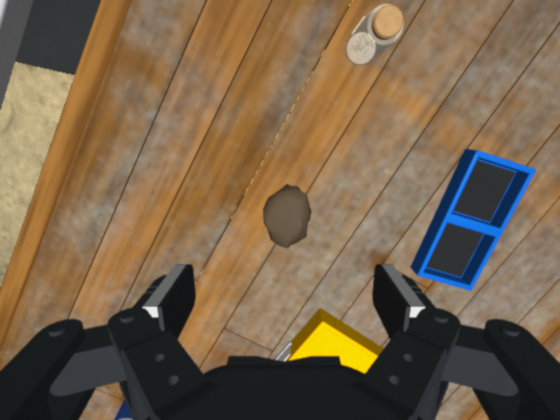

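```bash
python3 - <<'E'
from seg import *
print(ray("wrist",(287,216),.019).round(4))
g=cv2.cvtColor(cv2.imread("pics/w3.png"),cv2.COLOR_BGR2HSV); print(g[216,255:320:6].tolist())
seg("pics/w3.png",(0,0,0),(180,100,110),(245,170,325,260),.019,cam("wrist"))
to([.458,-.096,.003],30)
E
```

```text
[ 0.4572 -0.0961  0.019 ]
[[16, 156, 183], [16, 158, 174], [17, 89, 97], [18, 85, 105], [17, 79, 106], [16, 72, 106], [16, 71, 108], [17, 79, 107], [17, 95, 99], [16, 86, 77], [17, 67, 152]]
px [ 264  186   47   62 2138] mean [ 0.4578 -0.0963] rect [array([ 0.4585, -0.0965]), array([0.0468, 0.0593]), np.float64(49.923)] long axis deg 114.9 std [0.0112 0.0154]
shift mm [-16.4   3.9 156.7] rot [-0.001 -0.     0.   ] q7 0.79 clock 12.5 rot alt [ 1.000e-03 -2.000e-03 -3.141e+00]
```

```bash
python3 -m creep '{"translation":[[-16,4,40],[0,0,40],[0,0,40],[0,0,22],[0,0,9],[0,0,5],[0,0,0]],"rot":[[0,0,0],[0,0,0],[0,0,0],[0,0,0],[0,0,0],[0,0,0],[0,0,0]]}'
python3 -m creep '{"translation":[[0,0,0],[0,0,0],[0,0,0],[0,0,0],[0,0,0],[0,0,0],[0,0,0]],"rot":[[0,0,0],[0,0,0],[0,0,0],[0,0,0],[0,0,0],[0,0,0],[0,0,0]]}' 0 60
python3 -m creep '{"translation":[[0,0,-10],[0,0,-40],[0,0,-40],[0,0,-20],[0,0,0]],"rot":[[0,0,0],[0,0,0],[0,0,0],[0,0,0],[0,0,0]]}'
python3 - <<'E'
from h import *
to([.607,-.261,.113],30)
E
```

```text
clock: 13.38
ee_pos: [0.4591, -0.0957, 0.0047]
eef_rot: [0.5, 0.866, 0.0, 0.0]
wrist_force: [0.7, 0.1, 0.5]
width: 0.0857
grasp_force: 0.0
clock: 14.25
ee_pos: [0.4581, -0.0959, 0.0053]
eef_rot: [0.501, 0.866, 0.0, -0.001]
wrist_force: [-3.7, 0.1, 12.9]
width: 0.0449
grasp_force: 59.3
clock: 14.88
ee_pos: [0.4595, -0.0954, 0.1154]
eef_rot: [0.5, 0.866, 0.001, 0.001]
wrist_force: [1.3, 0.4, -3.8]
width: 0.0449
grasp_force: 63.7
shift mm [-217.1   44.9    2.8] rot [0.003 0.001 0.   ] q7 0.93 clock 14.88 rot alt [-1.000e-03  5.000e-03 -3.142e+00]
```

```bash
python3 -m creep '{"translation":[[-37,9,0],[-45,9,0],[-45,9,0],[-45,9,0],[-45,9,0],[0,0,0],[0,0,40],[0,0,35],[0,0,15],[0,0,8],[0,0,5],[0,0,2],[0,0,0]],"rot":[[0,0,0],[0,0,0],[0,0,0],[0,0,0],[0,0,0],[0,0,0],[0,0,0],[0,0,0],[0,0,0],[0,0,0],[0,0,0],[0,0,0],[0,0,0]]}'
```

```text
clock: 16.5
ee_pos: [0.6064, -0.2614, 0.01]
eef_rot: [0.5, 0.866, 0.0, 0.001]
wrist_force: [0.3, -0.0, -3.3]
width: 0.0447
grasp_force: 63.7
```

```bash
python3 -m creep '{"translation":[[0,0,1],[0,0,0]],"rot":[[0,0,0],[0,0,0]]}'
python3 -m creep '{"translation":[[0,0,0],[0,0,0],[0,0,0],[0,0,0],[0,0,0],[0,0,-10],[0,0,-40],[0,0,-60],[0,0,-60],[0,0,0]],"rot":[[0,0,0],[0,0,0],[0,0,0],[0,0,0],[0,0,0],[0,0,0],[0,0,0],[0,0,0],[0,0,0],[0,0,0]]}' 0.9
python3 - <<'E'
from h import *
bot.get_image("wrist"); print(ray("wrist",bot.pinpoint("stone","wrist")[0]["location"],.004))
for a in (0,13,45,90): to([.391,-.233,.18],a)
E
```

```text
clock: 16.75
ee_pos: [0.6065, -0.2615, 0.0095]
eef_rot: [0.5, 0.866, 0.0, 0.001]
wrist_force: [-1.9, 1.7, 3.6]
width: 0.0447
grasp_force: 64.9
clock: 18.0
ee_pos: [0.6088, -0.2639, 0.1851]
eef_rot: [0.5, 0.866, 0.001, 0.006]
wrist_force: [-0.3, -0.8, -0.2]
width: 0.0766
grasp_force: 0.0
[ 0.59903652 -0.25377529  0.004     ]
shift mm [ 132.  -172.3   -1. ] rot [0.002 0.    0.523] q7 1.21 clock 18.1 rot alt [-1.000e-03  2.000e-03 -2.619e+00]
shift mm [ 132.  -172.3   -1. ] rot [0.002 0.001 0.296] q7 1.21 clock 18.1 rot alt [-1.000e-03  2.000e-03 -2.845e+00]
shift mm [ 132.  -172.3   -1. ] rot [ 0.001  0.001 -0.262] q7 1.21 clock 18.1 rot alt [ 1.000e-03 -2.000e-03  2.879e+00]
shift mm [ 132.  -172.3   -1. ] rot [ 1.000e-03  2.000e-03 -1.048e+00] q7 1.21 clock 18.1 rot alt [ 2.000e-03 -1.000e-03  2.094e+00]
```

```bash
python3 -m creep '{"translation":[[33,-43,0],[33,-43,0],[33,-43,0],[33,-43,0],[0,0,0],[0,0,0],[0,0,0],[0,0,0]],"rot":[[0,0,0],[0,0,0],[0,0,0],[0,0,0],[0,0,0.148],[0,0,0.148],[0,0,0],[0,0,0]]}' 1 25
python3 w.py w4 vial_small:0
python3 - <<'E'
from h import *
s=bot.read_state(); print(proj("wrist",[[*s["ee_pos"][:2],z] for z in (0,.058,.1)]).round(1).tolist())
E
```

```text
clock: 19.1
ee_pos: [0.3906, -0.2324, 0.1777]
eef_rot: [0.622, 0.783, -0.0, -0.001]
wrist_force: [0.7, -0.3, 0.5]
width: 0.0851
grasp_force: 0.0
[ 0.3907 -0.2326  0.1778]
vial_small [([291.0, 190.0], 0.94, [0.3978, -0.2291, 0.0])]
 bbox [281.0, 179.0, 24.0, 31.0] 0.63
[[283.7, 191.6], [283.6, 205.7], [283.6, 220.1]]
```

View pics/w4.png

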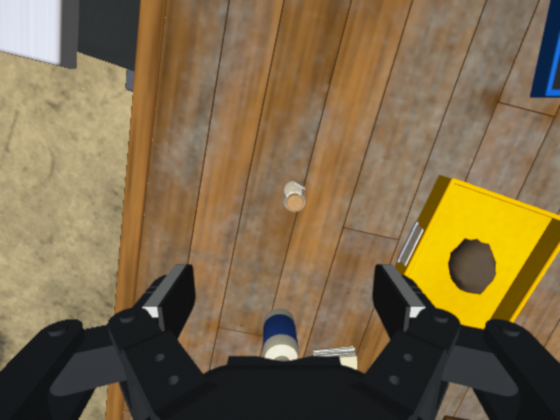

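```bash
python3 - <<'E'
from h import *
print(ray("wrist",(293.5,202),.058).round(4),ray("wrist",(293.5,189),0).round(4))
im=cv2.imread("pics/w4.png")[165:225,260:330]; 
h=cv2.cvtColor(im,cv2.COLOR_BGR2HSV); 
cv2.imwrite("pics/w4c.png",cv2.resize(im,None,fx=8,fy=8,interpolation=cv2.INTER_CUBIC))
to([.3985,-.231,.10],13)
E
```

```text
[ 0.3987 -0.2274  0.058 ] [ 0.4006 -0.2275  0.    ]
shift mm [-0.1  7.9 78. ] rot [-0.001 -0.     0.001] q7 0.85 clock 19.25 rot alt [ 0.00e+00 -1.00e-03 -3.14e+00]
```

View pics/w4c.png

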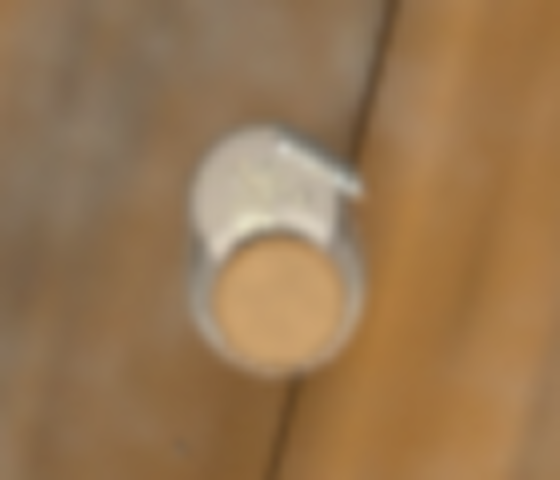

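```bash
python3 - <<'E'
from h import *
print(ray("wrist",(294.8,202.2),.058).round(4),ray("wrist",(293.1,189.2),0.001).round(4))
to([.3995,-.2277,.09],13)
E
```

```text
[ 0.3999 -0.2273  0.058 ] [ 0.4001 -0.2277  0.001 ]
shift mm [ 2.9  9.6 88. ] rot [-0.001 -0.     0.001] q7 0.85 clock 19.25 rot alt [ 0.00e+00 -1.00e-03 -3.14e+00]
```

```bash
python3 -m creep '{"translation":[[2.5,9.5,25],[0,0,25],[0,0,0],[0,0,0]],"rot":[[0,0,0],[0,0,0],[0,0,0],[0,0,0]]}' 0.7
python3 w.py w5 vial_small:0
python3 - <<'E'
from h import *
s=bot.read_state(); print(s["ee_pos"],proj("wrist",[[*s["ee_pos"][:2],z] for z in (0,.058)]).round(1).tolist())
print(proj("top",[[.4,-.2275,0],[.4,-.2275,.058],[.391,-.233,0],[.391,-.233,.058]]).round(1).tolist())
im=cv2.imread("pics/w5.png")[150:250,240:340]; cv2.imwrite("pics/w5c.png",cv2.resize(im,None,fx=5,fy=5,interpolation=cv2.INTER_CUBIC))
E
```

```text
clock: 19.75
ee_pos: [0.4, -0.2287, 0.1289]
eef_rot: [0.623, 0.783, 0.0, 0.0]
wrist_force: [0.1, -1.1, 0.2]
width: 0.06
grasp_force: 0.0
[ 0.4003 -0.2287  0.1292]
vial_small [([281.0, 199.0], 0.64, [0.3971, -0.2258, 0.0])]
 bbox [269.0, 190.0, 27.0, 41.0] 0.87
[ 0.40036943 -0.22857199  0.12919999] [[283.2, 203.0], [283.3, 222.9]]
[[344.1, 244.8], [346.8, 245.1], [346.0, 247.8], [348.8, 248.2]]
```

View pics/w5c.png

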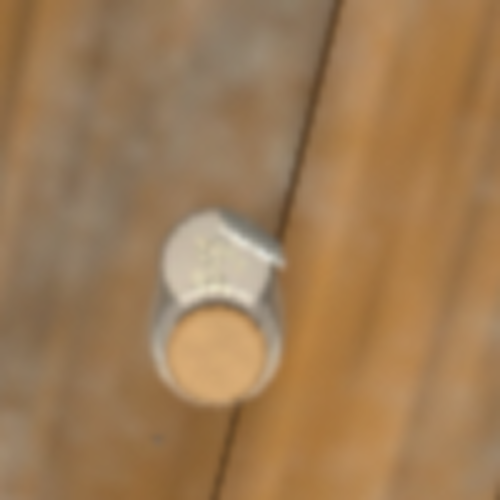

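```bash
python3 -m creep '{"translation":[[0,0,30],[0,0,30],[0,0,25],[0,0,16],[0,0,8],[0,0,0],[0,0,0]],"rot":[[0,0,0],[0,0,0],[0,0,0],[0,0,0],[0,0,0],[0,0,0],[0,0,0]]}' 0.6
python3 -m creep '{"translation":[[0,0,0],[0,0,0],[0,0,0],[0,0,0],[0,0,0],[0,0,0],[0,0,0]],"rot":[[0,0,0],[0,0,0],[0,0,0],[0,0,0],[0,0,0],[0,0,0],[0,0,0]]}' 0 25
python3 -m creep '{"translation":[[0,0,-10],[0,0,-40],[0,0,-40],[0,0,0]],"rot":[[0,0,0],[0,0,0],[0,0,0],[0,0,0]]}'
python3 - <<'E'
from h import *
c=np.array([.619,-.011]); a=np.radians(13.2); b=c+R.from_euler('z',a).apply([0,-.033,0])[:2]; print(b)
to([*b,.11],13.2)
cv2.imwrite("pics/w6.png",bot.get_image("wrist"))
E
```

```text
clock: 20.78
ee_pos: [0.4004, -0.2285, 0.02]
eef_rot: [0.622, 0.783, 0.0, 0.001]
wrist_force: [1.1, 0.0, -0.1]
width: 0.0512
grasp_force: 0.0
clock: 21.65
ee_pos: [0.4, -0.2283, 0.0197]
eef_rot: [0.622, 0.783, 0.0, 0.0]
wrist_force: [-0.9, 1.1, 7.0]
width: 0.0205
grasp_force: 25.6
clock: 22.15
ee_pos: [0.4018, -0.2291, 0.1118]
eef_rot: [0.622, 0.783, 0.001, 0.003]
wrist_force: [0.5, -0.2, 0.3]
width: 0.0207
grasp_force: 24.9
[ 0.62653558 -0.0431281 ]
shift mm [130.6 260.9   3. ] rot [ 0.006  0.002 -0.003] q7 0.99 clock 22.15 rot alt [ 0.004 -0.009  3.139]
```

View pics/w6.png

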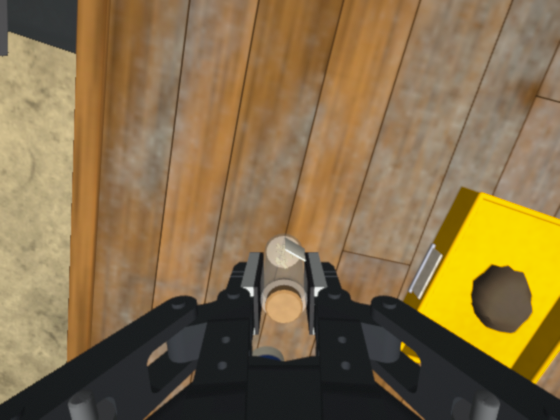

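```bash
python3 -m creep '{"translation":[[15,30,0],[23,46,0],[23,46,0],[23,46,0],[23,46,0],[23,46,2],[0,0,0],[0,0,0]],"rot":[[0,0,0],[0,0,0],[0,0,0],[0,0,0],[0,0,0],[0,0,0],[0,0,0],[0,0,0]]}'
python3 w.py w7 vial_stand:0
python3 - <<'E'
from seg import *
m=cam("wrist"); s=bot.read_state(); print(s["ee_pos"])
seg("pics/w7.png",(105,140,60),(125,255,255),(0,0,560,420),.02,m)
E
```

```text
clock: 23.2
ee_pos: [0.6222, -0.0435, 0.1056]
eef_rot: [0.623, 0.783, -0.001, -0.001]
wrist_force: [-0.8, -0.3, -0.8]
width: 0.0212
grasp_force: 24.9
[ 0.6221 -0.0443  0.1061]
vial_stand [([291.0, 172.0], 0.67, [0.6208, -0.0102, 0.0])]
 bbox [248.0, 85.0, 85.0, 171.0] 0.97
[ 0.62240803 -0.04451974  0.10689525]
px [ 247   88   87  170 4740] mean [ 0.6197 -0.0064] rect [array([ 0.62  , -0.0144]), array([0.0617, 0.1299]), np.float64(13.0332)] long axis deg 104.3 std [0.0235 0.0368]
```

View pics/w7.png

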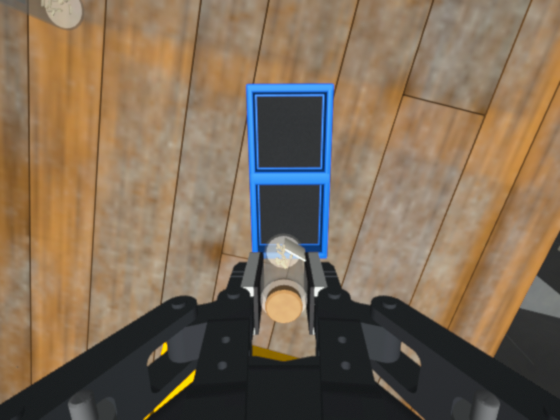

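```bash
python3 - <<'E'
from h import *
c=ray("wrist",(290.8,178.5),.02); print(c.round(4)); f=[ray("wrist",p,.02).round(4) for p in [(247.5,85),(333,85)]]; print(f)
print("from far edge centre", (np.mean(f,0)[:2]-R.from_euler('z',13.1,degrees=True).apply([0,.067,0])[:2]).round(4))
c=np.array([.6205,-.0125])
for y in (-.033,.033):
  b=c+R.from_euler('z',13.1,degrees=True).apply([0,y,0])[:2]; print(b.round(4)); to([*b,.11],13.1)
E
```

```text
[ 0.6209 -0.0135  0.02  ]
[array([0.5761, 0.0444, 0.02  ]), array([0.6347, 0.0577, 0.02  ])]
from far edge centre [ 0.6206 -0.0142]
[ 0.628  -0.0446]
shift mm [-1.4  5.4 -3.1] rot [-0.001 -0.    -0.004] q7 0.64 clock 23.35 rot alt [-0.000e+00  2.000e-03  3.137e+00]
[0.613  0.0196]
shift mm [64.6  5.1 -3.1] rot [-0.001 -0.    -0.004] q7 0.64 clock 23.35 rot alt [-0.000e+00  2.000e-03  3.137e+00]
```

```bash
python3 -m creep '{"translation":[[-2.5,5.5,0],[0,0,20],[0,0,25],[0,0,18],[0,0,10],[0,0,5],[0,0,3],[0,0,0],[0,0,0]],"rot":[[0,0,0],[0,0,0],[0,0,0],[0,0,0],[0,0,0],[0,0,0],[0,0,0],[0,0,0],[0,0,0]]}'
```

```text
clock: 24.48
ee_pos: [0.6301, -0.0442, 0.0268]
eef_rot: [0.622, 0.783, 0.0, 0.0]
wrist_force: [-0.4, 0.2, -0.1]
width: 0.0206
grasp_force: 24.9
```

```bash
python3 -m creep '{"translation":[[0,-1.5,1.5],[0,0,1],[0,0,0.5],[0,0,0]],"rot":[[0,0,0],[0,0,0],[0,0,0],[0,0,0]]}'
```

```text
clock: 24.98
ee_pos: [0.6281, -0.0446, 0.0238]
eef_rot: [0.622, 0.783, 0.0, -0.0]
wrist_force: [-1.8, 1.0, 5.6]
width: 0.0205
grasp_force: 25.6
```

```bash
python3 -m creep '{"translation":[[0,0,0],[0,0,0],[0,0,0],[0,0,0],[0,0,-5],[0,0,-20],[0,0,-50],[0,0,-60],[0,0,0]],"rot":[[0,0,0],[0,0,0],[0,0,0],[0,0,0],[0,0,0],[0,0,0],[0,0,0],[0,0,0],[0,0,0]]}' 0.6
python3 - <<'E'
from h import *
bot.get_image("wrist"); print([ray("wrist",d["location"],.004).round(4) for d in bot.pinpoint("vial_small","wrist")[:1]])
to([.43,.07,.16],13.1)
E
```

```text
clock: 26.1
ee_pos: [0.6321, -0.0461, 0.1653]
eef_rot: [0.623, 0.782, 0.004, 0.005]
wrist_force: [0.4, -0.3, 0.3]
width: 0.051
grasp_force: 0.0
[array([ 0.6208, -0.0378,  0.004 ])]
shift mm [ 156.4 -167.9   -0.4] rot [ 0.003 -0.    -0.002] q7 0.61 clock 26.2 rot alt [-0.    -0.004  3.14 ]
```

```bash
python3 -m creep '{"translation":[[39,-42,0],[39,-42,0],[39,-42,0],[39,-42,0],[0,0,0],[0,0,0],[0,0,0]],"rot":[[0,0,0],[0,0,0],[0,0,0],[0,0,0],[0,0,0],[0,0,0],[0,0,0]]}' 0.8 25
python3 w.py w8 vial_large:0 vial_small:0.004
python3 - <<'E'
from h import *
s=bot.read_state(); print(s["ee_pos"],proj("wrist",[[*s["ee_pos"][:2],z] for z in (0,.078)]).round(1).tolist())
E
```

```text
clock: 27.08
ee_pos: [0.4305, 0.0683, 0.1584]
eef_rot: [0.624, 0.782, -0.0, 0.001]
wrist_force: [0.2, -0.8, -0.3]
width: 0.0683
grasp_force: 0.0
[0.4305 0.0682 0.1584]
vial_large [([290.0, 196.0], 0.56, [0.4375, 0.0691, 0.0])]
 bbox [274.0, 186.0, 35.0, 50.0] 0.67
vial_small []
[0.42993328 0.06866869 0.15825102] [[283.5, 195.7], [283.5, 219.1]]
```

View pics/w8.png

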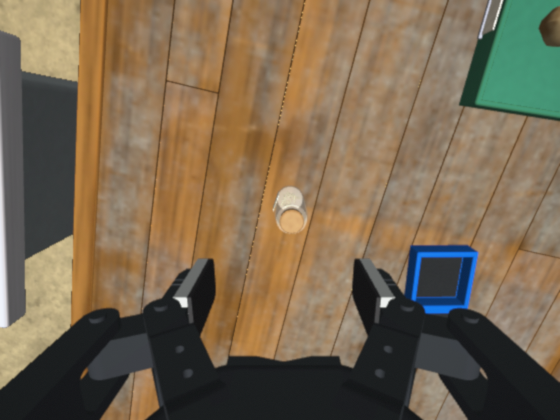

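```bash
python3 - <<'E'
from h import *
im=cv2.cvtColor(cv2.imread("pics/w8.png"),cv2.COLOR_BGR2HSV); print(im[220,276:308:3].tolist())
p=ray("wrist",(291,220.5),.078); q=ray("wrist",(289.5,198.5),.001); print(p.round(4),q.round(4))
t=(p+q)/2; to([t[0],t[1],.13],13.1)
E
```

```text
[[16, 77, 185], [16, 90, 181], [17, 116, 216], [17, 114, 221], [17, 113, 221], [17, 113, 223], [17, 112, 223], [17, 115, 217], [16, 114, 219], [16, 108, 191], [17, 68, 209]]
[0.4358 0.0689 0.078 ] [0.4365 0.0674 0.001 ]
shift mm [-1.9  5.9 28.3] rot [-0.     0.001 -0.004] q7 0.14 clock 27.32 rot alt [1.000e-03 0.000e+00 3.138e+00]
```

```bash
python3 -m creep '{"translation":[[-0.5,6,15],[0,0,13],[0,0,0],[0,0,0]],"rot":[[0,0,0],[0,0,0],[0,0,0],[0,0,0]]}'
python3 w.py w9 vial_large:0
python3 - <<'E'
from h import *
s=bot.read_state(); print(s["ee_pos"],proj("wrist",[[*s["ee_pos"][:2],z] for z in (0,.078)]).round(1).tolist())
im=cv2.imread("pics/w9.png")[165:265,235:335]; cv2.imwrite("pics/w9c.png",cv2.resize(im,None,fx=5,fy=5,interpolation=cv2.INTER_CUBIC))
E
```

```text
clock: 27.82
ee_pos: [0.4354, 0.0703, 0.1304]
eef_rot: [0.623, 0.783, 0.0, 0.0]
wrist_force: [-0.2, -0.2, 0.1]
width: 0.0684
grasp_force: 0.0
[0.4356 0.0704 0.1306]
vial_large [([285.0, 205.0], 0.93, [0.4369, 0.0683, 0.0])]
[0.43564816 0.07062277 0.13068876] [[283.4, 202.8], [283.4, 231.6]]
```

View pics/w9c.png

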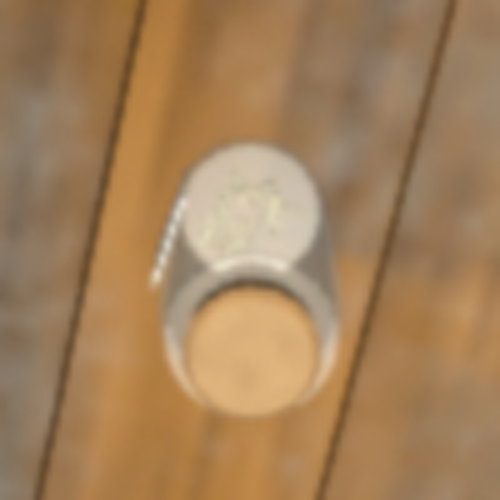

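```bash
python3 - <<'E'
from h import *
p=ray("wrist",(285.6,235),.078); q=ray("wrist",(285.2,207.4),.001); print(p.round(4),q.round(4))
t=(p+q)/2; to([t[0],t[1],.032],13.1)
E
```

```text
[0.4377 0.0685 0.078 ] [0.4382 0.0669 0.001 ]
shift mm [-3.4  1.5 98.7] rot [ 0.001 -0.001 -0.002] q7 0.23 clock 27.98 rot alt [-1.00e-03 -1.00e-03  3.14e+00]
```

```bash
python3 -m creep '{"translation":[[-3,1.4,25],[0,0,30],[0,0,22],[0,0,14],[0,0,7],[0,0,0],[0,0,0]],"rot":[[0,0,0],[0,0,0],[0,0,0],[0,0,0],[0,0,0],[0,0,0],[0,0,0]]}' 0.7
python3 -m creep '{"translation":[[0,0,0],[0,0,0],[0,0,0],[0,0,0],[0,0,0],[0,0,0],[0,0,0]],"rot":[[0,0,0],[0,0,0],[0,0,0],[0,0,0],[0,0,0],[0,0,0],[0,0,0]]}' 0 25
python3 -m creep '{"translation":[[0,0,-10],[0,0,-40],[0,0,-40],[0,0,0]],"rot":[[0,0,0],[0,0,0],[0,0,0],[0,0,0]]}'
python3 - <<'E'
from h import *
c=np.array([.6207,-.0138]); b=c+R.from_euler('z',13.1,degrees=True).apply([0,.033,0])[:2]; print(b.round(4)); to([*b,.125],13.1)
E
```

```text
clock: 28.85
ee_pos: [0.4381, 0.0681, 0.0329]
eef_rot: [0.622, 0.783, 0.001, 0.0]
wrist_force: [0.4, 0.4, 0.5]
width: 0.0596
grasp_force: 0.0
clock: 29.72
ee_pos: [0.4376, 0.0681, 0.0327]
eef_rot: [0.622, 0.783, 0.0, -0.0]
wrist_force: [-1.5, 0.2, 6.0]
width: 0.0262
grasp_force: 25.0
clock: 30.22
ee_pos: [0.4397, 0.0686, 0.1248]
eef_rot: [0.622, 0.783, 0.003, 0.001]
wrist_force: [-0.4, -0.4, -0.2]
width: 0.0264
grasp_force: 24.9
[0.6132 0.0183]
shift mm [-88.1 157.7   0.6] rot [ 0.006 -0.002 -0.001] q7 0.26 clock 30.23 rot alt [-3.00e-03 -1.00e-02  3.14e+00]
```

```bash
python3 -m creep '{"translation":[[-18,30,0],[-24,43,0],[-24,43,0],[-22,42,0],[0,0,0],[0,0,0]],"rot":[[0,0,0],[0,0,0],[0,0,0],[0,0,0],[0,0,0],[0,0,0]]}'
python3 - <<'E'
from h import *
to([.6132,.0183,.040],13.1)
E
```

```text
clock: 30.98
ee_pos: [0.6097, 0.0176, 0.1209]
eef_rot: [0.623, 0.782, -0.001, -0.001]
wrist_force: [-0.6, -0.1, -0.5]
width: 0.0264
grasp_force: 24.9
shift mm [-0.2  3.8 80.9] rot [-0.003 -0.001 -0.002] q7 0.54 clock 30.98 rot alt [-1.000e-03  5.000e-03  3.139e+00]
```

```bash
python3 -m creep '{"translation":[[0,2,0],[0,0,20],[0,0,25],[0,0,18],[0,0,10],[0,0,6],[0,0,4],[0,0,0],[0,0,0]],"rot":[[0,0,0],[0,0,0],[0,0,0],[0,0,0],[0,0,0],[0,0,0],[0,0,0],[0,0,0],[0,0,0]]}'
```

```text
clock: 32.1
ee_pos: [0.6136, 0.0182, 0.0398]
eef_rot: [0.622, 0.783, 0.0, 0.0]
wrist_force: [0.6, 0.3, 0.2]
width: 0.0265
grasp_force: 25.0
```

```bash
python3 -m creep '{"translation":[[0,0,1.5],[0,0,1],[0,0,0.5],[0,0,0]],"rot":[[0,0,0],[0,0,0],[0,0,0],[0,0,0]]}'
```

```text
clock: 32.6
ee_pos: [0.6133, 0.0182, 0.0368]
eef_rot: [0.622, 0.783, 0.0, -0.0]
wrist_force: [-1.9, 0.5, 4.3]
width: 0.0266
grasp_force: 25.5
```

```bash
python3 -m creep '{"translation":[[0,0,0],[0,0,0],[0,0,0],[0,0,0],[0,0,-5],[0,0,-20],[0,0,-50],[0,0,-60],[0,0,-30],[0,0,0],[40,0,0],[40,0,0],[0,0,0],[0,0,0]],"rot":[[0,0,0],[0,0,0],[0,0,0],[0,0,0],[0,0,0],[0,0,0],[0,0,0],[0,0,0],[0,0,0],[0,0,0],[0,0,0],[0,0,0],[0,0,0],[0,0,0]]}' 0.65
python3 - <<'E'
from h import *
w=bot.get_image("wrist"); s=bot.get_image("side")[140:320,170:400]
s=cv2.resize(s,(537,420),interpolation=cv2.INTER_CUBIC)
cv2.imwrite("pics/fin.png",np.hstack([cv2.resize(s,(400,313)),cv2.resize(w,(400,313))]))
E
```

```text
clock: 34.35
ee_pos: [0.5946, 0.0955, 0.2009]
eef_rot: [0.623, 0.783, -0.001, -0.0]
wrist_force: [0.4, -0.6, -0.4]
width: 0.056
grasp_force: 0.0
```

View pics/fin.png

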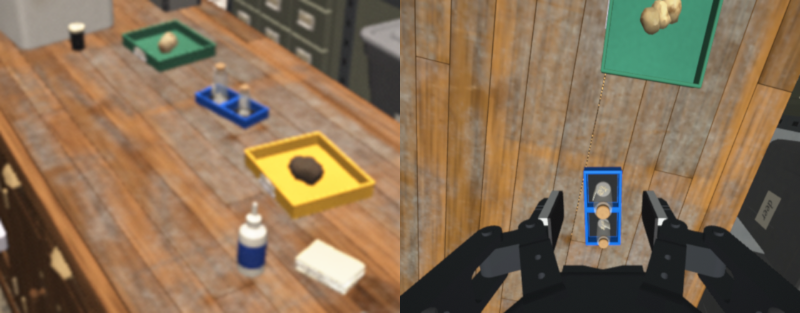

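The final views show the tooth in the green tray, the stone in the yellow tray, and both vials upright, one in each bay. The canister, glue and labels have not moved.

```bash
python3 -c "from bench import bot; print(bot.close_job())"
```

```text
the job is handed in; nothing more can be done
None
```

I sorted all four finds and handed the job in at about 34 s: the tooth is in the green tray, the stone is in the yellow tray, both vials are upright with one in each bay, and the canister, glue and labels are where they were.

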